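Find the charged pack in the locking charger and take it along

ROBOT

A 6-joint arm with a two-finger parallel gripper is mounted at the origin on a cart in front of the work surface, level with it; the furniture and walls round the work are solid. World frame = base frame: x ahead of the robot, y to its left, z up, the work surface at z = 0. Lengths are in m, angles in rad, forces in N, time in s.
With the tool pointing down it reaches from about 0.375 to 0.9 m from the base axis. Payload 3.1 kg.
Tool frame: the origin (TCP) lies midway between the tips of the shut fingers; the grasp point (between the pads) lies 19 mm behind it; z points along the fingers, x is the direction in which the jaws open and shut, and the axes are right-handed (so a half turn about z gives the same grasp; the last joint's range is limited). The gripper opens to 87 mm and grips with 3 to 60 N. Pads are 19 mm wide; open, the fingers measure 117 mm over their backs; the gripper's body (75 mm by 190 mm) begins 51 mm behind the grasp point.
Start: joints at [1.079, 0.527, 1.433, -0, 1.181, -0.178], TCP at [0.193, 0.594, 0.223] pointing down, gripper open.
Joint ranges: [-3.08, 3.08], [-0.75, 2.2], [0.22, 2.44], [-1.43, 4.57], [0, 2.65], [-2.85, 2.85]. Speed limits (rad/s): [2.79, 2.79, 3.14, 3.14, 3.14, 3.14].

INTERFACE

Orientations are given as a unit quaternion [x, y, z, w].
In Python, from rig import * gives the robot as it stands.
- The arm moves only by the tool drive_tool, never from a script. Its argument "plan" is a list of rows, each an object with "offset": the shift along the tool's x, y, z in cm, a list of three; "delta_rot": the turn, a rotation vector about the tool's x, y, z in degrees, a list of three; "jaw": the finger opening in cm, from 0 to 8.7. In form: [{"offset": [dx, dy, dz], "delta_rot": [wx, wy, wz], "jaw": jaw}, ...]. A call has exactly 8 rows; each row is the pose to reach, as a shift and turn from the pose commanded when the call began, along the tool's axes at that moment; what a row does not reach only later rows make up. A row lasts 1/12 s, in which the tool goes at most 41.7 mm and 7.16 degrees, less where a joint would pass 70% of its speed; a pose out of reach is approached as far as the arm can. A call with a gripper value outside its range is refused whole. The fingers move at their own pace and stop on an object; "squeeze" is the grip in N (left out, the last holds). Time passes only in rows, so rows that repeat a pose let the fingers close, or fill a call up. It gives the time, the measured TCP pose, the force and the opening at its end, in the units of the state.
- get_obs(): the state, without advancing time (a new reading comes with each control period).
- camera(name): name is "side" or "top" or "wrist"; returns the picture (400x640x3 uint8, red, green, blue); there is no depth.
- calibration(name): a dict with "K" (3x3 intrinsics, pixels), "pose" (4x4, takes a point from camera to world coordinates); the wrist camera has in their place "tool_from_camera" (4x4, takes a point from camera to tool coordinates, whose origin is the TCP and whose axes are the tool frame's). Camera axes: x right, y down, z forward; pixel columns grow to the right and rows downward; lengths in m; the calibration is good to about 2 mm. The wrist camera is an equidistant fisheye: a pixel r from the principal point sees the ray r / f radians off the axis. A picture is of the moment at which its call begins: read the wrist's pose just before it. calibration takes no time and is no camera call.
- hand_in(): hands the job in, once; it reports no verdict.
The state is a dict: "time": time; "q": joint angles; "joint_velocities": joint speeds; "joint_torque": joint torques, N m; "position": TCP position; "tool_rot": TCP orientation; "ft_force": force on the tool from outside, world axes, zero at the start; "moment": the same for the moment, N m; "grip_width": finger opening in m.
Only numpy, scipy, OpenCV 4.12 (cv2) and the standard library are available. Lean on these libraries where they do the work, as an engineer would, in place of code of your own. Each camera call takes 0.05 s, during which the arm holds its last target.

TASK

The charging dock keeps a battery pack locked in until it is full, and just one of its three packs is full: press the packs in turn, straight into the sloping dock and no harder than a firm push of the thumb (never 50 N; a locked one feels solid at once and must not be forced), until one goes in deeper, trips its push-push latch and springs up when you let go. Draw that pack straight out and set it down, not dropped, upright on its foot in the empty well of the plywood caddy; leave the other two packs home in the dock and the spare pack standing in its well.

Things in the scene. Friction and masses are not known exactly. Their poses are not given: they have to be found in the camera images.
- dock: fixed grey charging dock with black end cheeks, 110 mm deep (x), 217 mm wide (y), 108 mm high at the back, 60 mm at the front. Origin: centre of its underside; x to its back, z up. Its face slopes 0.56 rad (32 degrees) down towards its front (-x) and has three bays side by side, each with a pack whose head lies flush with the face. Nothing shows which bay is unlocked; it varies.
- bank: the dock's sloping face. Origin: centre of the middle bay's mouth, 14 mm in front of and 84 mm above the dock's origin; x up the slope, y to the dock's left, z square out of the face, along which packs come out. Mouths 35 mm (x) by 51 mm (y), at y = +64, 0, -64 mm; 1.5 mm clear round a pack. A pack at home has its origin at z = -64 mm here.
- left_mouth (a point): centre of the left bay's mouth, in the face (axes as bank). All bays have a push-push latch over a lift spring, about 6 N at home, 4 N when up. Locked bay: the pack gives 1 mm, then meets a stiff rubber stop (10 N/mm, 3 mm at most). Unlocked bay: about 7 N takes the pack deeper; past about 6 mm the latch is tripped; the same rubber stop comes at 7 mm.
- middle_mouth (a point): centre of the middle bay's mouth, in the face. A tripped pack, when let go, rises in about half a second to 21 mm proud of the face (origin at z = -43 mm of bank) and stays there, standing loose on its lift; 43 mm more along bank's z and it is clear. Pressed home again it latches again.
- right_mouth (a point): centre of the right bay's mouth, in the face, built like the others. To see which bay is unlocked press each pack on the middle of its head, square to the face.
- pack_a: loose battery pack, a plain black block 32 mm (its x) by 48 mm (its y) by 64 mm (its z), about 0.18 kg, in the dock's left bay as the robot sees it; looks the same as the other packs. Origin: centre of its foot; its z axis points from foot to head, and the head is 64 mm along it. Grip it on the two 48 mm-apart or the two 32 mm-apart sides of the head.
- pack_b: loose battery pack, a plain black block 32 mm (its x) by 48 mm (its y) by 64 mm (its z), about 0.18 kg, in the dock's middle bay; looks the same as the other packs. Origin: centre of its foot; its z axis points from foot to head, and the head is 64 mm along it. Grip it on the two 48 mm-apart or the two 32 mm-apart sides of the head.
- pack_c: loose battery pack, a plain black block 32 mm (its x) by 48 mm (its y) by 64 mm (its z), about 0.18 kg, in the dock's right bay; looks the same as the other packs. Origin: centre of its foot; its z axis points from foot to head, and the head is 64 mm along it. Grip it on the two 48 mm-apart or the two 32 mm-apart sides of the head.
- caddy: fixed plywood caddy, 156 mm (x) by 68 mm (y) by 46 mm high, with two open wells side by side along x; walls 8 mm thick, floor 6 mm. Origin: centre of its underside on the bench; z up.
- free_well (a point): centre of the floor of the empty well, at x = -37 mm, z = 6 mm in the caddy's frame (same axes as the caddy). The well is 66 mm (caddy x) by 52 mm (caddy y) and 40 mm deep: a pack stands in it with its 48 mm side along the caddy's x.
- spare_pack: loose battery pack, a plain black block 32 mm (its x) by 48 mm (its y) by 64 mm (its z), about 0.18 kg, standing in the caddy's other well, at x = +37 mm in the caddy's frame; looks the same as the other packs. Origin: centre of its foot; its z axis points from foot to head, and the head is 64 mm along it. Grip it on the two 48 mm-apart or the two 32 mm-apart sides of the head.
Mind the look-alikes: they are no part of the job. What is shaped like the pack_c but turquoise or white is not meant.

How it is judged:
By the outcome, as a careful person would: the job done as asked, in the order asked, and still so for the second after the job is handed in, with the robot touching nothing.
It also fails if it takes over 61 s, if anything falls off the work surface, if the arm or the gripper's body presses on something with over 40 N, if the wrist force passes 120 N, or if a joint passes its speed limit or range.

## Working session

There is one attempt and no reset: what is moved stays moved. The work goes in short steps, Python scripts to look and compute and a tool call to move; the robot and the scene stay as the last step left them, time stands still between calls to the robot, and variables do not carry over. Pictures are saved under pics/ and viewed, and the job is handed in when it is done.

Besides the shell and the picture viewer there is one more tool, called by a JSON object that holds its "fn" and its "kwargs", one argument or row to a line. drive_tool: Moves the arm, as the interface text tells. Its arguments: {"type":"object","properties":{"plan":{"type":"array","items":{"type":"object","properties":{"offset":{"type":"array","items":{"type":"number"}},"delta_rot":{"type":"array","items":{"type":"number"}},"jaw":{"type":"number"}}}},"squeeze":{"type":"number"}},"required":["plan"]}

```bash
mkdir -p pics; ls; python3 - <<'E'
from rig import *
import cv2, numpy as np
print(get_obs())
for n in ["side","top","wrist"]:
    im=camera(n); cv2.imwrite(f"pics/{n}0.png",im[:,:,::-1]); c=calibration(n); print(n,{k:np.round(v,4).tolist() for k,v in c.items() if not isinstance(v,str)})
E
```

```text
pics
{'time': 0.0, 'q': array([ 1.07849377e+00,  5.28440685e-01,  1.43387667e+00, -2.02898196e-05,
        1.18138494e+00, -1.78557184e-01]), 'joint_velocities': array([ 0.00121588, -0.00294834,  0.00138941,  0.00260372,  0.0001355 ,
       -0.00020201]), 'joint_torque': array([ 1.50021508e-03, -4.40059912e+01, -1.76595998e+01,  6.35538809e-02,
        5.82436868e-02, -1.68347729e-04]), 'position': array([0.19255722, 0.59384533, 0.22159543]), 'tool_rot': array([ 8.08892618e-01,  5.87955457e-01, -9.45745402e-04,  4.67228474e-04]), 'ft_force': array([ 0.367889  , -0.08408629,  0.18784956]), 'moment': array([-0.00505267,  0.02561982,  0.02629091]), 'grip_width': 0.0871991956539544}
side {'K': [[513.5772, 0.0, 323.2316], [0.0, 513.5772, 192.5599], [0.0, 0.0, 1.0]], 'pose': [[0.0006, -0.8213, 0.5705, -0.2777], [-1.0, 0.0009, 0.0023, -0.0331], [-0.0024, -0.5705, -0.8213, 1.2558], [0.0, 0.0, 0.0, 1.0]]}
top {'K': [[389.1034, 0.0, 324.1443], [0.0, 389.1034, 204.5873], [0.0, 0.0, 1.0]], 'pose': [[0.0604, -0.9742, 0.2174, 0.3653], [-0.9982, -0.0601, 0.0084, -0.0366], [0.0049, -0.2175, -0.976, 0.899], [0.0, 0.0, 0.0, 1.0]]}
wrist {'K': [[309.7069, 0.0, 313.4672], [0.0, 309.7069, 202.4776], [0.0, 0.0, 1.0]], 'tool_from_camera': [[1.0, 0.0001, -0.0009, 0.0005], [0.0002, 0.966, 0.2586, -0.0711], [0.0009, -0.2586, 0.966, -0.1623], [0.0, 0.0, 0.0, 1.0]]}
```

View pics/side0.png

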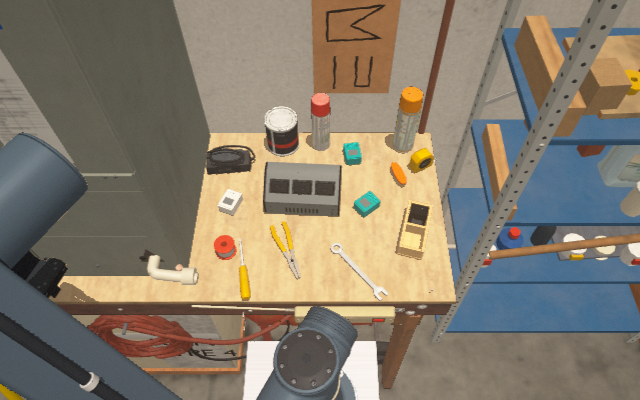

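View pics/top0.png

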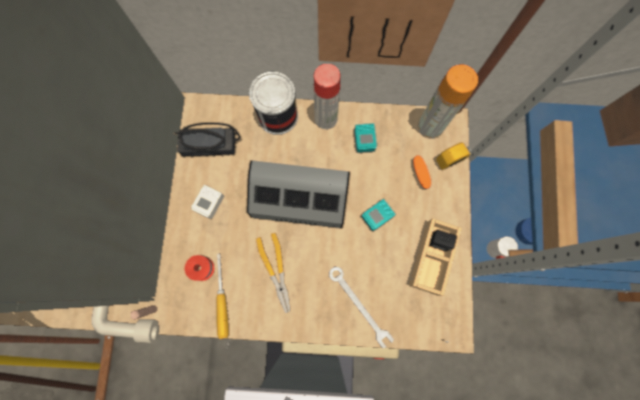

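View pics/wrist0.png

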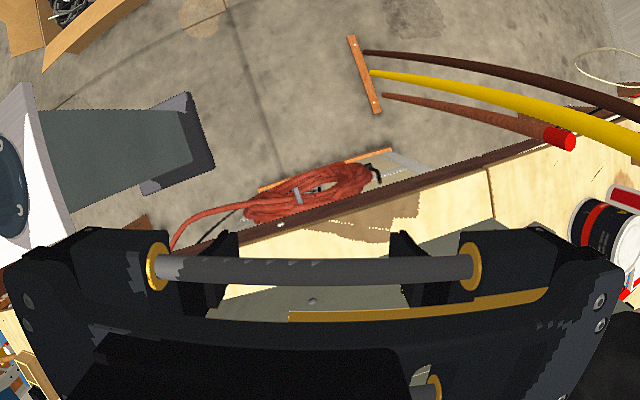

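```bash
python3 - <<'E'
import cv2
s=cv2.imread("pics/side0.png");t=cv2.imread("pics/top0.png")
def crop(im,x,y,w,h,k,n): cv2.imwrite(n,cv2.resize(im[y:y+h,x:x+w],None,fx=k,fy=k,interpolation=cv2.INTER_CUBIC))
crop(s,255,155,100,70,8,"pics/s_dock.png");crop(t,240,150,120,85,6.66,"pics/t_dock.png")
crop(s,385,190,60,75,8,"pics/s_cad.png");crop(t,405,210,60,90,6.66,"pics/t_cad.png")
E
```

```text
(no output)
```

View pics/s_dock.png

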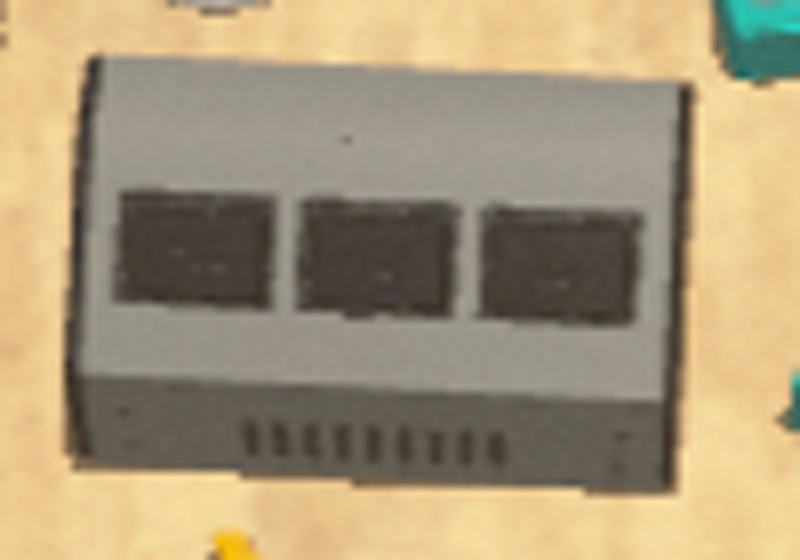

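View pics/t_dock.png

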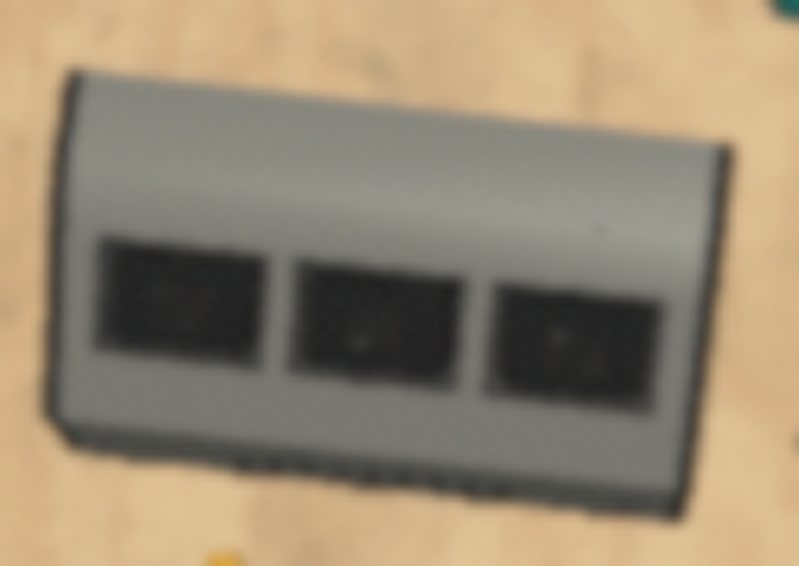

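View pics/s_cad.png

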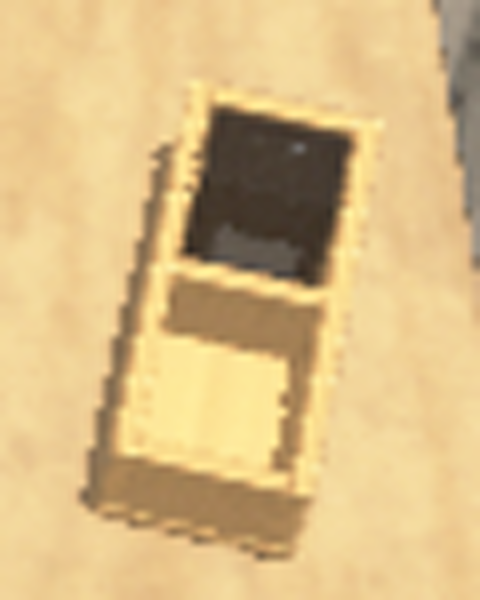

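View pics/t_cad.png

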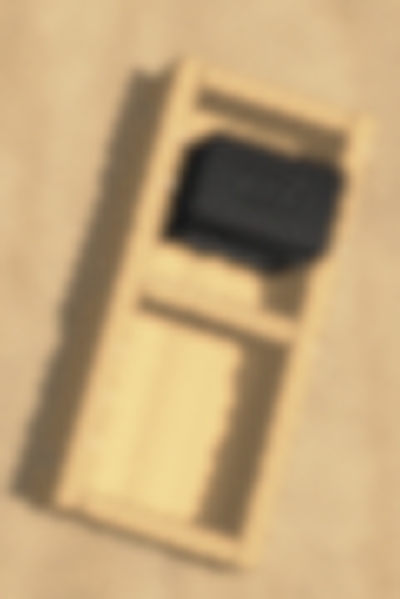

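```bash
cat > geo.py <<'E'
import numpy as np, cv2
from scipy.optimize import least_squares
from scipy.spatial.transform import Rotation as R
from rig import *
def proj(n,P):
    c=calibration(n);T=np.linalg.inv(c["pose"]);p=P@T[:3,:3].T+T[:3,3];q=p@np.array(c["K"]).T
    return q[:,:2]/q[:,2:]
a=.56
Rb=np.array([[np.cos(a),0,-np.sin(a)],[0,1,0],[np.sin(a),0,np.cos(a)]])
tb=np.array([-.014,0,.084])
def pose(p):
    c,s=np.cos(p[2]),np.sin(p[2]);return np.array([[c,-s,0],[s,c,0],[0,0,1]]),np.array([p[0],p[1],0])
def fit(obs,x0):
    def f(p,x=False):
        Rm,t=pose(p);r=[]
        for n,k,o,pts,P in obs:
            uv=(np.array(pts)+.5)/k-.5+np.array(o); r.append((proj(n,np.array(P)@Rm.T+t)-uv).ravel())
        return r if x else np.concatenate(r)
    s=least_squares(f,x0,loss='soft_l1')
    return s.x,f(s.x,True)
E
cat > fit.py <<'E'
from geo import *
def m(y): return [tb+Rb@np.array([x,y+d,0]) for x,d in [(.0175,.0255),(.0175,-.0255),(-.0175,-.0255),(-.0175,.0255)]]
M=m(.064)+m(0)+m(-.064)
S=[(118,192),(275,200),(268,308),(112,300),(300,200),(458,205),(452,318),(297,308),(482,208),(642,213),(632,325),(477,317)]
T=[(98,238),(266,258),(258,368),(93,350),(295,260),(465,277),(455,388),(290,372),(495,285),(662,298),(652,410),(487,393)]
o=[("side",8,(255,155),S,M),("top",6.66,(240,150),T,M),
("side",8,(255,155),[(95,57),(690,85),(75,465),(672,490)],[(.055,.1085,.108),(.055,-.1085,.108),(-.055,.1085,0),(-.055,-.1085,0)]),
("top",6.66,(240,150),[(70,72),(732,147)],[(.055,.1085,.108),(.055,-.1085,.108)])]
for sel in (o,o[:1],o[1:2]):
    x,r=fit(sel,[.5,.05,0]);print(x.round(4),np.degrees(x[2]),[np.sqrt((q**2).mean()).round(2) for q in r])
h=.046;X=.078;Y=.034
C=[(X,Y,h),(X,-Y,h),(-X,-Y,h),(-X,Y,h)]
o=[("side",8,(385,190),[(192,82),(380,120),(312,495),(112,455)],C),("side",8,(385,190),[(88,505),(290,555)],[(-X,Y,0),(-X,-Y,0)]),
("top",6.66,(405,210),[(183,58),(372,118),(245,565),(60,500)],C)]
for sel in (o,o[:2],o[2:]):
    x,r=fit(sel,[.4,-.25,0]);print(x.round(4),np.degrees(x[2]),[np.sqrt((q**2).mean()).round(2) for q in r])
E
python3 fit.py
```

```text
[ 0.5701  0.0305 -0.0537] -3.077577221964044 [np.float64(0.7), np.float64(0.77), np.float64(1.0), np.float64(1.05)]
[ 0.5699  0.0302 -0.0542] -3.107566495185186 [np.float64(0.69)]
[ 0.5707  0.0309 -0.0464] -2.6560961776913303 [np.float64(0.73)]
[ 0.4563 -0.2833 -0.2682] -15.368323703063503 [np.float64(0.58), np.float64(0.56), np.float64(0.96)]
[ 0.4557 -0.2838 -0.269 ] -15.414542699263528 [np.float64(0.45), np.float64(0.7)]
[ 0.4567 -0.2821 -0.2743] -15.715748649289766 [np.float64(0.89)]
```

```bash
python3 - <<'E'
from geo import *
P=np.array([[.193,.594,.223],[.193,.594,.4],[0,0,0],[.1,.3,.4],[.3,.3,0],[.8,.3,0]])
print(proj("top",P).round(),proj("side",P).round())
def ray(n,u,z):
    c=calibration(n);d=c["pose"][:3,:3]@np.linalg.solve(c["K"],[*u,1]);o=c["pose"][:3,3];return (o+d*(z-o[2])/d[2]).round(3)
for z in (0,.3,.5): print(z,ray("top",(157,300),z),ray("top",(183,95),z),ray("side",(193,275),z),ray("side",(207,135),z))
print(ray("top",(165,335),0),ray("top",(470,350),0),ray("top",(470,105),0))
print(ray("top",(145,330),0.1),ray("side",(165,270),0.1))
print(R.from_quat(get_obs()["tool_rot"]).as_matrix().round(3))
E
```

```text
[[ -75.  376.]
 [-225.  409.]
 [ 293.  472.]
 [   5.  517.]
 [ 169.  312.]
 [ 199.  106.]] [[ 36. 286.]
 [ -7. 247.]
 [310. 403.]
 [138. 292.]
 [199. 284.]
 [220. 140.]]
0 [0.324 0.332 0.   ] [0.826 0.343 0.   ] [0.326 0.319 0.   ] [0.821 0.346 0.   ]
0.3 [0.338 0.209 0.3  ] [0.672 0.217 0.3  ] [0.182 0.235 0.3  ] [0.559 0.255 0.3  ]
0.5 [0.347 0.127 0.5  ] [0.57  0.132 0.5  ] [0.086 0.179 0.5  ] [0.384 0.195 0.5  ]
[0.251 0.303 0.   ] [ 0.26  -0.367  0.   ] [ 0.844 -0.38   0.   ]
[0.27  0.305 0.1  ] [0.291 0.363 0.1  ]
[[ 0.309  0.951 -0.001]
 [ 0.951 -0.309 -0.002]
 [-0.002 -0.    -1.   ]]
```

```bash
cat > mv.py <<'E'
from geo import *
D=np.array([.5702,.0305,-.0535])
C=np.array([.4563,-.2830,-.269])
def bankT(d=None):
    Rm,t=pose(D if d is None else d); return Rm@Rb, Rm@tb+t
def tool_down(yawx): # tool x at yaw angle, z down
    x=np.array([np.cos(yawx),np.sin(yawx),0]);z=np.array([0,0,-1.]);return np.stack([x,np.cross(z,x),z],1)
def bank_tool():
    B,_=bankT();return np.stack([B[:,1],B[:,0],-B[:,2]],1)
def cur():
    o=get_obs();return np.array(o["position"]),R.from_quat(o["tool_rot"]).as_matrix()
def rel(p,Rt):
    p0,R0=cur();return ((R0.T@(np.array(p)-p0))*100).round(2),np.degrees(R.from_matrix(R0.T@Rt).as_rotvec()).round(2)
E
python3 - <<'E'
from mv import *
print(rel([.17,.38,.30],tool_down(np.radians(122))))
E
```

```text
(array([-21.06,   4.45,  -7.79]), array([ -0.06,   0.08, -49.98]))
```

{"fn": "drive_tool", "kwargs": {
  "plan": [
    {"offset": [-4,1,-3],"delta_rot": [0,0,-7],"jaw": 2},
    {"offset": [-8,2,-6],"delta_rot": [0,0,-14],"jaw": 0},
    {"offset": [-12,3,-7.8],"delta_rot": [0,0,-21],"jaw": 0},
    {"offset": [-16,3.5,-7.8],"delta_rot": [0,0,-28],"jaw": 0},
    {"offset": [-19,4,-7.8],"delta_rot": [0,0,-35],"jaw": 0},
    {"offset": [-21,4.4,-7.8],"delta_rot": [0,0,-42],"jaw": 0},
    {"offset": [-21,4.4,-7.8],"delta_rot": [0,0,-49],"jaw": 0},
    {"offset": [-21,4.4,-7.8],"delta_rot": [0,0,-50],"jaw": 0}
  ],
  "squeeze": 30
}}

```text
time: 0.82
position: [0.1693, 0.3796, 0.3008]
tool_rot: [0.484, 0.875, 0.0, 0.0]
ft_force: [-0.6, 0.4, 0.0]
grip_width: 0.0414
```

```bash
python3 - <<'E'
from mv import *
o=get_obs();print(o["q"].round(2),o["ft_force"])
B,b=bankT();print(b,B.round(3))
print(rel([.26,.30,.32],tool_down(np.radians(122))))
print(rel([.37,.10,.32],tool_down(np.radians(90))))
E
```

```text
[ 0.88  0.13  1.81  0.    1.19 -1.25] [-0.61314599  0.39771083  0.02051933]
[0.55622003 0.03124864 0.084     ] [[ 0.846  0.053 -0.53 ]
 [-0.045  0.999  0.028]
 [ 0.531  0.     0.847]]
(array([-11.56,   3.45,  -1.92]), array([ 0.01, -0.01,  0.1 ]))
(array([-34.35,   2.14,  -1.92]), array([ 1.00e-02, -1.00e-02,  3.21e+01]))
```

{"fn": "drive_tool", "kwargs": {
  "plan": [
    {"offset": [-4,1,-1],"delta_rot": [0,0,0],"jaw": 0},
    {"offset": [-8,1.8,-2],"delta_rot": [0,0,0],"jaw": 0},
    {"offset": [-12,2.4,-2],"delta_rot": [0,0,0],"jaw": 0},
    {"offset": [-16,2.6,-2],"delta_rot": [0,0,7],"jaw": 0},
    {"offset": [-20,2.6,-2],"delta_rot": [0,0,14],"jaw": 0},
    {"offset": [-24,2.6,-2],"delta_rot": [0,0,21],"jaw": 0},
    {"offset": [-28,2.6,-2],"delta_rot": [0,0,28],"jaw": 0},
    {"offset": [-32,2.6,-2],"delta_rot": [0,0,32],"jaw": 0}
  ]
}}

```text
time: 1.48
position: [0.3633, 0.1221, 0.3207]
tool_rot: [0.71, 0.704, 0.001, 0.0]
ft_force: [0.4, 0.3, -0.3]
grip_width: 0.0007
```

```bash
python3 - <<'E'
from mv import *
o=get_obs();print(o["q"].round(2),o["ft_force"])
B,b=bankT();
print(rel(b+B@[0,0.064,.08],bank_tool()))
print(rel(b+B@[0,0,.12],bank_tool()))
E
```

```text
[ 0.03  0.06  1.85  0.    1.24 -1.53] [ 0.35961823  0.29735797 -0.33515121]
(array([-2.37, 15.39, 16.91]), array([-32.01,  -0.77,   2.56]))
(array([-8.66, 12.98, 13.52]), array([-32.01,  -0.77,   2.56]))
```

{"fn": "drive_tool", "kwargs": {
  "plan": [
    {"offset": [-1.5,2,2],"delta_rot": [-7,0,0.5],"jaw": 0},
    {"offset": [-3,4.5,4.5],"delta_rot": [-14,0,1],"jaw": 0},
    {"offset": [-5,7,7],"delta_rot": [-21,-0.4,1.5],"jaw": 0},
    {"offset": [-7,10,10],"delta_rot": [-28,-0.6,2],"jaw": 0},
    {"offset": [-8.66,12.98,13.52],"delta_rot": [-32,-0.77,2.56],"jaw": 0},
    {"offset": [-8.66,12.98,13.52],"delta_rot": [-32,-0.77,2.56],"jaw": 0},
    {"offset": [-8.66,12.98,13.52],"delta_rot": [-32,-0.77,2.56],"jaw": 0},
    {"offset": [-8.66,12.98,13.52],"delta_rot": [-32,-0.77,2.56],"jaw": 0}
  ]
}}

```text
time: 2.15
position: [0.4862, 0.0564, 0.1994]
tool_rot: [0.691, 0.67, 0.2, 0.183]
ft_force: [1.3, 0.7, 1.1]
grip_width: 0.0003
```

```bash
python3 - <<'E'
from mv import *
print(get_obs()["ft_force"])
p,Rt=cur(); im=camera("wrist"); np.savez("w1.npz",p=p,R=Rt)
cv2.imwrite("pics/w1.png",im[:,:,::-1])
E
```

```text
[1.25733485 0.68388507 1.07776506]
```

View pics/w1.png

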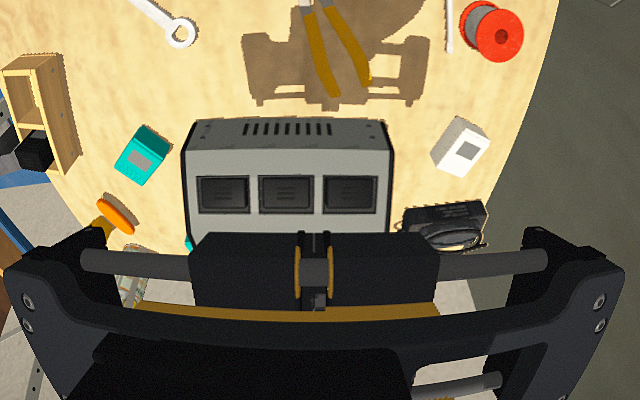

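```bash
python3 - <<'E'
import cv2
im=cv2.imread("pics/w1.png")
cv2.imwrite("pics/w1c.png",cv2.resize(im[165:225,185:395],None,fx=3.8,fy=3.8,interpolation=cv2.INTER_CUBIC))
E
```

```text
(no output)
```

View pics/w1c.png

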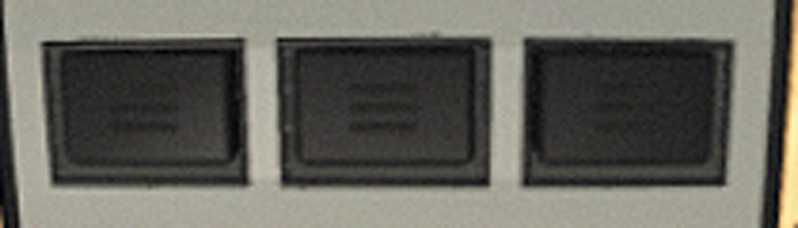

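```bash
cat > wfit.py <<'E'
from mv import *
def wproj(P,p,Rt):
    c=calibration("wrist");T=c["tool_from_camera"];K=c["K"]
    t=(P-p)@Rt; q=(t-T[:3,3])@T[:3,:3]
    r=np.hypot(q[:,0],q[:,1]);th=np.arctan2(r,q[:,2])
    return np.stack([K[0,2]+K[0,0]*th*q[:,0]/r,K[1,2]+K[1,1]*th*q[:,1]/r],1)
if __name__=="__main__":
    d=np.load("w1.npz")
    uv=np.array([(42,40),(245,40),(248,185),(53,185),(278,40),(490,40),(490,185),(282,185),(525,40),(733,40),(726,185),(523,185)])
    uv=(uv+.5)/3.8-.5+[185,165]
    P=np.array([[x,y0+y,0] for y0 in(-.064,0,.064) for x,y in[(-.0175,-.0255),(-.0175,.0255),(.0175,.0255),(.0175,-.0255)]])
    def f(s,full=True):
        B,b=bankT(s[:3]);return (wproj(P@B.T+b+[0,0,s[3] if len(s)>3 else 0],d["p"],d["R"])-uv).ravel()
    for x0 in (D,np.r_[D,0]):
        s=least_squares(f,x0);print(s.x.round(4),np.sqrt((s.fun**2).mean()));print(s.fun.round(1))
    print(np.sqrt((f(D)**2).mean()),f(D).round(1))
E
python3 wfit.py
```

```text
[ 0.5697  0.0307 -0.0564] 2.0274021914666074
[ 2.2  2.2 -2.3  1.6 -1.8 -2.3  1.7 -2.5  2.   1.5 -1.8  1.5 -2.2 -2.2
  1.9 -2.2  2.2  1.6 -1.8  2.1 -1.9 -2.3  2.1 -2.2]
[ 0.565   0.0312 -0.0555  0.0051] 1.7918976607072454
[ 0.2  2.2 -3.3  1.5 -2.7 -1.6 -0.2 -1.8  1.3  1.4 -1.3  1.3 -1.6 -1.6
  1.3 -1.6  3.1  1.4  0.2  1.9  0.  -1.8  2.9 -1.6]
2.049059054406228 [ 2.1  2.8 -2.5  2.1 -1.9 -1.9  1.7 -2.   1.8  2.  -2.1  1.8 -2.3 -1.9
  1.8 -1.9  2.   1.9 -2.1  2.3 -2.1 -2.2  1.9 -1.9]
```

```bash
sed -i 's/^D=.*/D=np.array([.5699,.0306,-.0550])/' mv.py; cat >> mv.py <<'E'
def inbank():
    p,Rt=cur();B,b=bankT();return (B.T@(p-b)*1000).round(2), np.degrees(R.from_matrix(bank_tool().T@Rt).as_rotvec()).round(2),(get_obs()["ft_force"]@B).round(2)
E
python3 - <<'E'
from mv import *
B,b=bankT();print(inbank());print(rel(b+B@[0,0,.012],bank_tool()))
E
```

```text
(array([  1.41,  20.36, 134.38]), array([ 0.69,  2.44, -0.57]), array([-0.23, -1.06, -1.59]))
(array([-2.56, -0.02, 12.14]), array([-0.69, -2.44,  0.57]))
```

{"fn": "drive_tool", "kwargs": {
  "plan": [
    {"offset": [-1.5,0,2],"delta_rot": [-0.7,-2.4,0.6],"jaw": 0},
    {"offset": [-2.56,0,5],"delta_rot": [-0.7,-2.44,0.57],"jaw": 0},
    {"offset": [-2.56,0,8],"delta_rot": [-0.7,-2.44,0.57],"jaw": 0},
    {"offset": [-2.56,0,10],"delta_rot": [-0.7,-2.44,0.57],"jaw": 0},
    {"offset": [-2.56,0,11.5],"delta_rot": [-0.7,-2.44,0.57],"jaw": 0},
    {"offset": [-2.56,0,12.1],"delta_rot": [-0.7,-2.44,0.57],"jaw": 0},
    {"offset": [-2.56,0,12.1],"delta_rot": [-0.7,-2.44,0.57],"jaw": 0},
    {"offset": [-2.56,0,12.1],"delta_rot": [-0.7,-2.44,0.57],"jaw": 0}
  ]
}}

```text
time: 2.87
position: [0.5621, 0.0391, 0.1199]
tool_rot: [0.702, 0.664, 0.173, 0.189]
ft_force: [-0.1, -0.0, 0.1]
grip_width: 0.0005
```

```bash
python3 - <<'E'
from mv import *
B,b=bankT();print(inbank(),get_obs()["ft_force"],get_obs()["joint_velocities"].round(3));print(rel(b+B@[0,0,.003],bank_tool()))
E
```

```text
(array([23.96,  8.08, 27.4 ]), array([ 2.38, -0.53, -0.13]), array([-0.01, -0.03,  0.13])) [-0.08063984 -0.02087538  0.10848222] [-0.005 -0.025  0.024  0.009 -0.003 -0.013]
(array([-0.78, -2.29,  2.54]), array([-2.38,  0.53,  0.13]))
```

{"fn": "drive_tool", "kwargs": {
  "plan": [
    {"offset": [-0.78,-2.29,1],"delta_rot": [-2.38,0.53,0.13],"jaw": 0},
    {"offset": [-0.78,-2.29,1.5],"delta_rot": [-2.38,0.53,0.13],"jaw": 0},
    {"offset": [-0.78,-2.29,2],"delta_rot": [-2.38,0.53,0.13],"jaw": 0},
    {"offset": [-0.78,-2.29,2.2],"delta_rot": [-2.38,0.53,0.13],"jaw": 0},
    {"offset": [-0.78,-2.29,2.2],"delta_rot": [-2.38,0.53,0.13],"jaw": 0},
    {"offset": [-0.78,-2.29,2.2],"delta_rot": [-2.38,0.53,0.13],"jaw": 0},
    {"offset": [-0.78,-2.29,2.2],"delta_rot": [-2.38,0.53,0.13],"jaw": 0},
    {"offset": [-0.78,-2.29,2.2],"delta_rot": [-2.38,0.53,0.13],"jaw": 0}
  ]
}}

```text
time: 3.53
position: [0.5682, 0.0367, 0.1139]
tool_rot: [0.704, 0.663, 0.171, 0.189]
ft_force: [0.2, 0.5, 0.0]
grip_width: 0.0005
```

```bash
python3 - <<'E'
from mv import *
print(inbank(),get_obs()["joint_velocities"].round(3))
E
```

```text
(array([25.99,  6.02, 18.97]), array([ 2.55, -0.75,  0.04]), array([ 0.16,  0.49, -0.07])) [-0.    -0.001  0.001  0.002 -0.    -0.   ]
```

```bash
python3 - <<'E'
from mv import *
o=get_obs();print(o["q"].round(3),o["joint_torque"].round(2),o["moment"])
B,b=bankT();print(rel(b+B@[0,0,.015],bank_tool()))
E
```

```text
[-0.15   0.55   2.064  1.201  0.036 -2.854] [-1.000e-02 -3.448e+01 -7.210e+00  4.000e-02 -5.500e-01 -2.000e-02] [0.09588403 0.35099123 0.0279548 ]
(array([-0.6 , -2.58,  0.52]), array([-2.55,  0.75, -0.04]))
```

```bash
cat > kin.py <<'E'
from mv import *
def rz(a): return R.from_euler('z',a).as_matrix()
def ry(a): return R.from_euler('y',a).as_matrix()
def fk(q,k):
    a,L1,L2,h,L3,d=k
    A=rz(q[0]);e=lambda t: np.array([np.sin(t),0,np.cos(t)])
    w=np.array([a,d,h])+L1*e(q[1])+L2*e(q[1]+q[2])
    Rf=ry(q[1]+q[2])@rz(k_s[0]*q[3])@ry(q[4])@rz(k_s[1]*q[5])   # local z=tool z
    w=A@w;Rt=A@Rf
    return w+Rt[:,2]*L3, Rt
k_s=[1,1]
E
python3 - <<'E'
import kin
from kin import *
o=get_obs()
S=[(np.array([1.078494,.528441,1.433877,0,1.181385,-.178557]),[.192557,.593845,.221595],None),
([.88,.13,1.81,0,1.19,-1.25],[.1693,.3796,.3008],None),([.03,.06,1.85,0,1.24,-1.53],[.3633,.1221,.3207],None),
(o["q"],o["position"],None)]
w=[1,.1,.1,1]
def f(k): return np.concatenate([(fk(q,k)[0]-p)*wi for (q,p,_),wi in zip(S,w)])
for s in ((1,1),(-1,1),(1,-1)):
    kin.k_s[:]=s
    r=least_squares(f,[0,.4,.4,.3,.3,.1]);print(s,r.x.round(4),r.cost,(f(r.x)*1000).round(1))
    Rt=fk(o["q"],r.x)[1]; print((Rt.T@R.from_quat(o["tool_rot"]).as_matrix()).round(2))
    Rt=fk(S[0][0],r.x)[1]; print((Rt.T@R.from_quat([.80889,.58796,-.0009,.00047]).as_matrix()).round(2))
E
```

```text
(1, 1) [ 0.1162  0.5715  0.227  -0.1289  0.0559  0.1152] 1.903988130092873e-05 [-3.9  1.7  0.5 -0.2  0.4 -0.1 -0.3  0.4 -1.1 -0.3 -4.3 -0.3]
[[-1. -0. -0.]
 [ 0. -1. -0.]
 [-0. -0.  1.]]
[[-1. -0. -0.]
 [ 0. -1. -0.]
 [-0. -0.  1.]]
(-1, 1) [ 0.1179  0.581   0.2209 -0.1497  0.0466  0.1169] 3.723445876788177e-05 [-4.9  3.3 -0.3 -0.5  0.3 -0.1 -0.6  0.6 -1.  -1.4 -5.9  0.5]
[[ 0.74  0.67  0.05]
 [-0.67  0.74 -0.04]
 [-0.07 -0.01  1.  ]]
[[-1. -0. -0.]
 [ 0. -1. -0.]
 [-0. -0.  1.]]
(1, -1) [ 0.1162  0.5715  0.227  -0.1289  0.0559  0.1152] 1.903988130092873e-05 [-3.9  1.7  0.5 -0.2  0.4 -0.1 -0.3  0.4 -1.1 -0.3 -4.3 -0.3]
[[-0.84  0.54 -0.  ]
 [-0.54 -0.84 -0.  ]
 [-0.   -0.    1.  ]]
[[-0.94 -0.35 -0.  ]
 [ 0.35 -0.94 -0.  ]
 [-0.   -0.    1.  ]]
```

```bash
cat > log.py <<'E'
from mv import *
import json
o=get_obs()
open("log.jsonl","a").write(json.dumps([list(map(float,o["q"])),list(map(float,o["position"])),list(map(float,o["tool_rot"]))])+"\n")
print(o["q"].round(3),inbank(),o["joint_velocities"].round(2))
E
python3 log.py
```

```text
[-0.15   0.55   2.064  1.201  0.036 -2.854] (array([25.99,  6.02, 18.97]), array([ 2.55, -0.75,  0.04]), array([ 0.16,  0.49, -0.07])) [-0. -0.  0.  0. -0. -0.]
```

{"fn": "drive_tool", "kwargs": {
  "plan": [
    {"offset": [0,0,-2],"delta_rot": [0,0,7],"jaw": 0},
    {"offset": [0,-0.5,-4],"delta_rot": [0,0,14],"jaw": 0},
    {"offset": [0,-1,-7],"delta_rot": [0,0,21],"jaw": 0},
    {"offset": [0,-1.5,-9],"delta_rot": [0,0,28],"jaw": 0},
    {"offset": [0,-2,-10],"delta_rot": [0,0,35],"jaw": 0},
    {"offset": [0,-2.5,-10],"delta_rot": [0,0,42],"jaw": 0},
    {"offset": [0,-2.5,-10],"delta_rot": [0,0,49],"jaw": 0},
    {"offset": [0,-2.5,-10],"delta_rot": [0,0,56],"jaw": 0}
  ]
}}

```text
time: 4.2
position: [0.4952, 0.0424, 0.1896]
tool_rot: [0.863, 0.434, 0.221, 0.131]
ft_force: [-1.1, 0.4, -0.2]
grip_width: 0.0003
```

```bash
python3 log.py
```

```text
[-0.172  0.31   2.171  0.348  0.151 -1.435] (array([  4.16,   7.65, 122.  ]), array([ 2.11, -1.05, 33.35]), array([-1.06,  0.36,  0.4 ])) [ 0.03  0.04 -0.05 -0.26 -0.02  1.77]
```

{"fn": "drive_tool", "kwargs": {
  "plan": [
    {"offset": [0,0,0],"delta_rot": [0,0,7],"jaw": 0},
    {"offset": [0,0,0],"delta_rot": [0,0,14],"jaw": 0},
    {"offset": [0,0,0],"delta_rot": [0,0,21],"jaw": 0},
    {"offset": [0,0,0],"delta_rot": [0,0,28],"jaw": 0},
    {"offset": [0,0,0],"delta_rot": [0,0,35],"jaw": 0},
    {"offset": [0,0,0],"delta_rot": [0,0,42],"jaw": 0},
    {"offset": [0,0,0],"delta_rot": [0,0,49],"jaw": 0},
    {"offset": [0,0,0],"delta_rot": [0,0,56],"jaw": 0}
  ]
}}

```text
time: 4.87
position: [0.4971, 0.042, 0.1885]
tool_rot: [0.966, -0.022, 0.257, 0.012]
ft_force: [0.6, 0.7, -0.0]
grip_width: 0.0001
```

{"fn": "drive_tool", "kwargs": {
  "plan": [
    {"offset": [0,0,0],"delta_rot": [0,0,7],"jaw": 0},
    {"offset": [0,0,0],"delta_rot": [0,0,14],"jaw": 0},
    {"offset": [0,0,0],"delta_rot": [0,0,21],"jaw": 0},
    {"offset": [0,0,0],"delta_rot": [0,0,28],"jaw": 0},
    {"offset": [0,0,0],"delta_rot": [0,0,35],"jaw": 0},
    {"offset": [0,0,0],"delta_rot": [0,0,42],"jaw": 0},
    {"offset": [0,0,0],"delta_rot": [0,0,49],"jaw": 0},
    {"offset": [0,0,0],"delta_rot": [0,0,56],"jaw": 0}
  ]
}}

```text
time: 5.53
position: [0.4971, 0.042, 0.1885]
tool_rot: [0.843, -0.473, 0.232, -0.11]
ft_force: [0.3, -0.7, 0.4]
grip_width: 0.0003
```

```bash
python3 log.py; sed -i 's/\[B\[:,1\],B\[:,0\],-B\[:,2\]\]/[-B[:,1],-B[:,0],-B[:,2]]/' mv.py; grep -n "B\[:,1\]" mv.py; python3 - <<'E'
from mv import *
B,b=bankT();print(inbank(),rel(b+B@[0,0,.1],bank_tool()))
E
python3 - <<'E'
import json
from kin import *
S=[json.loads(l) for l in open("log.jsonl")]
S.append([[1.078494,.528441,1.433877,0,1.181385,-.178557],[.192557,.593845,.221595],0])
def f(k): return np.concatenate([(fk(s[0],k)[0]-s[1]) for s in S])
r=least_squares(f,[0,.4,.4,.3,.3,.1]);print(r.x.round(4),(r.fun*1000).round(1))
E
```

```text
[-0.172  0.315  2.168  0.35   0.15   0.518] (array([  5.3 ,   7.4 , 120.03]), array([  0.41,  -3.09, 145.34]), array([ 0.51, -0.72,  0.11])) [ 0.   -0.    0.    0.   -0.    1.45]
9:    B,_=bankT();return np.stack([-B[:,1],-B[:,0],-B[:,2]],1)
(array([  5.3 ,   7.4 , 120.03]), array([ -2.36,  -0.31, -34.63]), array([ 0.51, -0.72,  0.11])) (array([0.34, 0.78, 2.03]), array([ 2.36,  0.31, 34.63]))
[ 0.1494  0.4977  0.2297 -0.0428  0.074   0.1189] [ 5.3 -0.8  4.7 -2.4 -3.6 -4.3 -2.5 -3.6 -4.1 -7.8  2.1  3.7]
```

{"fn": "drive_tool", "kwargs": {
  "plan": [
    {"offset": [0.1,0.3,0.5],"delta_rot": [0,0,7],"jaw": 0},
    {"offset": [0.3,0.8,1],"delta_rot": [1,0,14],"jaw": 0},
    {"offset": [0.3,0.8,2],"delta_rot": [2,0,20],"jaw": 0},
    {"offset": [0.3,0.8,3],"delta_rot": [2,0,26],"jaw": 0},
    {"offset": [0.3,0.8,4],"delta_rot": [2,0,26],"jaw": 0},
    {"offset": [0.3,0.8,4],"delta_rot": [2,0,26],"jaw": 0},
    {"offset": [0.3,0.8,4],"delta_rot": [2,0,26],"jaw": 0},
    {"offset": [0.3,0.8,4],"delta_rot": [2,0,26],"jaw": 0}
  ]
}}

```text
time: 6.2
position: [0.5115, 0.0369, 0.1567]
tool_rot: [0.734, -0.622, 0.212, -0.17]
ft_force: [0.0, -0.4, -0.4]
grip_width: 0.0004
```

```bash
python3 log.py;  python3 - <<'E'
from mv import *
B,b=bankT();print(rel(b+B@[0,0,.015],bank_tool()))
E
```

```text
[-0.203  0.414  2.197  1.715  0.093 -0.486] (array([ 0.76,  3.11, 85.31]), array([ -0.44,  -0.93, -12.32]), array([-0.14, -0.37, -0.35])) [-0.    0.13  0.03  2.18 -0.03 -1.66]
(array([0.41, 0.1 , 7.03]), array([ 0.44,  0.93, 12.32]))
```

{"fn": "drive_tool", "kwargs": {
  "plan": [
    {"offset": [0.2,0,0.5],"delta_rot": [0,0,2],"jaw": 0},
    {"offset": [0.2,0,1.5],"delta_rot": [0,0,3],"jaw": 0},
    {"offset": [0.2,0,2.5],"delta_rot": [0,0,3],"jaw": 0},
    {"offset": [0.2,0,3.5],"delta_rot": [0,0,3],"jaw": 0},
    {"offset": [0.2,0,4.5],"delta_rot": [0,0,3],"jaw": 0},
    {"offset": [0.2,0,4.5],"delta_rot": [0,0,3],"jaw": 0},
    {"offset": [0.2,0,4.5],"delta_rot": [0,0,3],"jaw": 0},
    {"offset": [0.2,0,4.5],"delta_rot": [0,0,3],"jaw": 0}
  ]
}}

```text
time: 6.87
position: [0.5349, 0.0347, 0.1189]
tool_rot: [0.718, -0.64, 0.207, -0.176]
ft_force: [0.5, 0.2, 0.3]
grip_width: 0.0007
```

```bash
python3 log.py;  python3 - <<'E'
from mv import *
B,b=bankT();print(rel(b+B@[0,0,.008],bank_tool()))
E
```

```text
[-0.196  0.528  2.172  2.421  0.136 -1.141] (array([ 0.56,  2.14, 40.82]), array([-0.49, -0.95, -9.45]), array([ 0.54,  0.26, -0.  ])) [ 0.   -0.01  0.    0.01  0.   -0.01]
(array([0.26, 0.07, 3.28]), array([0.49, 0.95, 9.45]))
```

{"fn": "drive_tool", "kwargs": {
  "plan": [
    {"offset": [0.26,0.07,1],"delta_rot": [0.5,0.95,5],"jaw": 0},
    {"offset": [0.26,0.07,2],"delta_rot": [0.5,0.95,9.4],"jaw": 0},
    {"offset": [0.26,0.07,3],"delta_rot": [0.5,0.95,9.4],"jaw": 0},
    {"offset": [0.26,0.07,3.3],"delta_rot": [0.5,0.95,9.4],"jaw": 0},
    {"offset": [0.26,0.07,3.5],"delta_rot": [0.5,0.95,9.4],"jaw": 0},
    {"offset": [0.26,0.07,3.5],"delta_rot": [0.5,0.95,9.4],"jaw": 0},
    {"offset": [0.26,0.07,3.5],"delta_rot": [0.5,0.95,9.4],"jaw": 0},
    {"offset": [0.26,0.07,3.5],"delta_rot": [0.5,0.95,9.4],"jaw": 0}
  ]
}}

```text
time: 7.53
position: [0.553, 0.0315, 0.0892]
tool_rot: [-0.661, 0.698, -0.201, 0.19]
ft_force: [0.3, 0.2, 0.3]
grip_width: 0.0003
```

```bash
python3 log.py; python3 - <<'E'
from mv import *
im=camera("wrist");cv2.imwrite("pics/w2.png",im[:,:,::-1])
E
```

```text
[-0.183  0.616  2.151  2.782  0.195 -1.327] (array([0.31, 0.  , 5.99]), array([ 0.06, -0.01, -0.06]), array([0.38, 0.24, 0.09])) [-0.   -0.   -0.    0.01  0.   -0.  ]
```

View pics/w2.png

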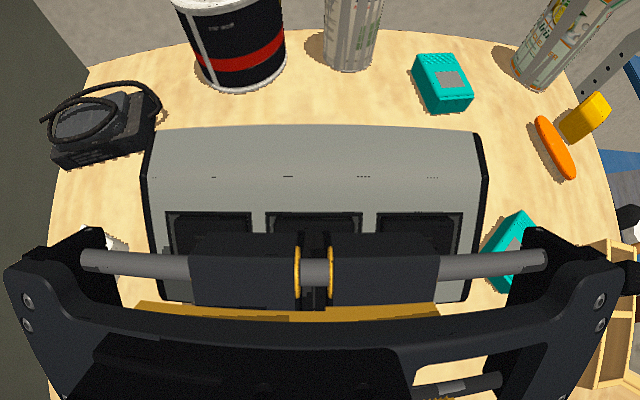

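{"fn": "drive_tool", "kwargs": {
  "plan": [
    {"offset": [0,0,0.2],"delta_rot": [0,0,0],"jaw": 0},
    {"offset": [0,0,0.4],"delta_rot": [0,0,0],"jaw": 0},
    {"offset": [0,0,0.5],"delta_rot": [0,0,0],"jaw": 0},
    {"offset": [0,0,0.6],"delta_rot": [0,0,0],"jaw": 0},
    {"offset": [0,0,0.65],"delta_rot": [0,0,0],"jaw": 0},
    {"offset": [0,0,0.7],"delta_rot": [0,0,0],"jaw": 0},
    {"offset": [0,0,0.7],"delta_rot": [0,0,0],"jaw": 0},
    {"offset": [0,0,0.7],"delta_rot": [0,0,0],"jaw": 0}
  ]
}}

```text
time: 8.25
position: [0.5569, 0.0313, 0.0832]
tool_rot: [-0.661, 0.698, -0.201, 0.19]
ft_force: [-3.1, -0.5, 5.6]
grip_width: 0.0006
```

```bash
python3 log.py
```

```text
[-0.182  0.633  2.144  2.802  0.205 -1.347] (array([ 0.42, -0.02, -1.15]), array([ 0.08, -0.  , -0.03]), array([ 0.43, -0.64,  6.39])) [-0. -0.  0. -0.  0.  0.]
```

{"fn": "drive_tool", "kwargs": {
  "plan": [
    {"offset": [0,0,0.05],"delta_rot": [0,0,0],"jaw": 0},
    {"offset": [0,0,0.1],"delta_rot": [0,0,0],"jaw": 0},
    {"offset": [0,0,0.1],"delta_rot": [0,0,0],"jaw": 0},
    {"offset": [0,0,0.1],"delta_rot": [0,0,0],"jaw": 0},
    {"offset": [0,0,0.15],"delta_rot": [0,0,0],"jaw": 0},
    {"offset": [0,0,0.15],"delta_rot": [0,0,0],"jaw": 0},
    {"offset": [0,0,0.15],"delta_rot": [0,0,0],"jaw": 0},
    {"offset": [0,0,0.15],"delta_rot": [0,0,0],"jaw": 0}
  ]
}}

```text
time: 8.92
position: [0.5573, 0.0313, 0.0826]
tool_rot: [-0.661, 0.698, -0.201, 0.191]
ft_force: [-6.6, -0.8, 12.2]
grip_width: 0.0008
```

```bash
python3 log.py
```

```text
[-0.182  0.635  2.144  2.806  0.207 -1.35 ] (array([ 0.4 ,  0.04, -1.93]), array([ 0.12, -0.01, -0.03]), array([ 0.93, -1.13, 13.79])) [-0. -0. -0.  0. -0. -0.]
```

{"fn": "drive_tool", "kwargs": {
  "plan": [
    {"offset": [0,0,-0.8],"delta_rot": [0,0,0],"jaw": 0},
    {"offset": [1.5,0,-1.2],"delta_rot": [0,0,0],"jaw": 0},
    {"offset": [3.5,0,-1.2],"delta_rot": [0,0,0],"jaw": 0},
    {"offset": [5.5,0,-1.2],"delta_rot": [0,0,0],"jaw": 0},
    {"offset": [6.4,0,-1.0],"delta_rot": [0,0,0],"jaw": 0},
    {"offset": [6.4,0,-0.7],"delta_rot": [0,0,0],"jaw": 0},
    {"offset": [6.4,0,-0.7],"delta_rot": [0,0,0],"jaw": 0},
    {"offset": [6.4,0,-0.7],"delta_rot": [0,0,0],"jaw": 0}
  ]
}}

```text
time: 9.58
position: [0.5503, -0.032, 0.0872]
tool_rot: [-0.661, 0.698, -0.201, 0.19]
ft_force: [0.1, -0.3, 0.1]
grip_width: 0.0004
```

```bash
python3 log.py
```

```text
[-0.349  0.62   2.162  2.425  0.237 -1.12 ] (array([ -0.1 , -63.59,   3.81]), array([-0.  , -0.02, -0.04]), array([ 0.11, -0.29, -0.01])) [ 0.01 -0.    0.01 -0.01 -0.    0.  ]
```

Middle: stiff, about 9.5 N/mm, so locked. Now the right bay.

{"fn": "drive_tool", "kwargs": {
  "plan": [
    {"offset": [0,0,0.2],"delta_rot": [0,0,0],"jaw": 0},
    {"offset": [0,0,0.35],"delta_rot": [0,0,0],"jaw": 0},
    {"offset": [0,0,0.45],"delta_rot": [0,0,0],"jaw": 0},
    {"offset": [0,0,0.5],"delta_rot": [0,0,0],"jaw": 0},
    {"offset": [0,0,0.55],"delta_rot": [0,0,0],"jaw": 0},
    {"offset": [0,0,0.6],"delta_rot": [0,0,0],"jaw": 0},
    {"offset": [0,0,0.6],"delta_rot": [0,0,0],"jaw": 0},
    {"offset": [0,0,0.6],"delta_rot": [0,0,0],"jaw": 0}
  ]
}}

```text
time: 10.25
position: [0.5535, -0.0323, 0.0824]
tool_rot: [-0.661, 0.698, -0.201, 0.19]
ft_force: [-1.6, 2.0, 3.8]
grip_width: 0.0005
```

```bash
python3 log.py
```

```text
[-0.347  0.633  2.156  2.45   0.243 -1.145] (array([  0.12, -63.72,  -1.93]), array([ 0.03, -0.03, -0.07]), array([0.56, 1.86, 4.17])) [-0.  0. -0. -0. -0. -0.]
```

{"fn": "drive_tool", "kwargs": {
  "plan": [
    {"offset": [0,0,0.05],"delta_rot": [0,0,0],"jaw": 0},
    {"offset": [0,0,0.1],"delta_rot": [0,0,0],"jaw": 0},
    {"offset": [0,0,0.15],"delta_rot": [0,0,0],"jaw": 0},
    {"offset": [0,0,0.2],"delta_rot": [0,0,0],"jaw": 0},
    {"offset": [0,0,0.2],"delta_rot": [0,0,0],"jaw": 0},
    {"offset": [0,0,0.2],"delta_rot": [0,0,0],"jaw": 0},
    {"offset": [0,0,0.2],"delta_rot": [0,0,0],"jaw": 0},
    {"offset": [0,0,0.2],"delta_rot": [0,0,0],"jaw": 0}
  ]
}}

```text
time: 10.92
position: [0.5547, -0.0327, 0.0806]
tool_rot: [-0.661, 0.698, -0.201, 0.19]
ft_force: [-3.2, 2.7, 3.0]
grip_width: 0.0006
```

```bash
python3 log.py
```

```text
[-0.347  0.638  2.154  2.459  0.245 -1.153] (array([  0.15, -64.05,  -4.07]), array([ 0.02, -0.  , -0.04]), array([-1.25,  2.56,  4.29])) [ 0. -0. -0. -0.  0. -0.]
```

{"fn": "drive_tool", "kwargs": {
  "plan": [
    {"offset": [0,0,0.1],"delta_rot": [0,0,0],"jaw": 0},
    {"offset": [0,0,0.2],"delta_rot": [0,0,0],"jaw": 0},
    {"offset": [0,0,0.25],"delta_rot": [0,0,0],"jaw": 0},
    {"offset": [0,0,0.3],"delta_rot": [0,0,0],"jaw": 0},
    {"offset": [0,0,0.35],"delta_rot": [0,0,0],"jaw": 0},
    {"offset": [0,0,0.4],"delta_rot": [0,0,0],"jaw": 0},
    {"offset": [0,0,0.4],"delta_rot": [0,0,0],"jaw": 0},
    {"offset": [0,0,0.4],"delta_rot": [0,0,0],"jaw": 0}
  ]
}}

```text
time: 11.58
position: [0.5565, -0.0325, 0.0777]
tool_rot: [-0.661, 0.698, -0.201, 0.19]
ft_force: [-4.6, 3.2, 10.7]
grip_width: 0.0004
```

```bash
python3 log.py
```

```text
[-0.345  0.646  2.151  2.475  0.249 -1.168] (array([  0.13, -63.71,  -7.48]), array([ 0.06, -0.02, -0.05]), array([ 1.69,  2.96, 11.61])) [-0.  0.  0. -0. -0.  0.]
```

{"fn": "drive_tool", "kwargs": {
  "plan": [
    {"offset": [0,0,-0.5],"delta_rot": [0,0,0],"jaw": 0},
    {"offset": [0,0,-1.5],"delta_rot": [0,0,0],"jaw": 0},
    {"offset": [0,0,-3],"delta_rot": [0,0,0],"jaw": 0},
    {"offset": [0,0,-4.5],"delta_rot": [0,0,0],"jaw": 2},
    {"offset": [0,0,-5.5],"delta_rot": [0,0,0],"jaw": 7},
    {"offset": [0,0,-5.5],"delta_rot": [0,0,0],"jaw": 7},
    {"offset": [0,0,-5.5],"delta_rot": [0,0,0],"jaw": 7},
    {"offset": [0,0,-5.5],"delta_rot": [0,0,0],"jaw": 7}
  ]
}}

```text
time: 12.25
position: [0.5284, -0.0318, 0.1237]
tool_rot: [-0.66, 0.698, -0.201, 0.19]
ft_force: [-0.8, -0.7, 0.7]
grip_width: 0.0262
```

```bash
python3 log.py; python3 - <<'E'
from mv import *
p,Rt=cur();im=camera("wrist");np.savez("w3.npz",p=p,R=Rt);cv2.imwrite("pics/w3.png",im[:,:,::-1])
im=camera("side");cv2.imwrite("pics/s3.png",cv2.resize(im[140:240,240:360,::-1],None,fx=6,fy=6))
E
```

```text
[-0.369  0.515  2.195  2.146  0.197 -0.853] (array([  0.78, -64.59,  46.34]), array([ 0.06,  0.04, -0.  ]), array([-0.27, -0.78,  1.05])) [ 0.    0.01 -0.   -0.01 -0.    0.01]
```

View pics/w3.png

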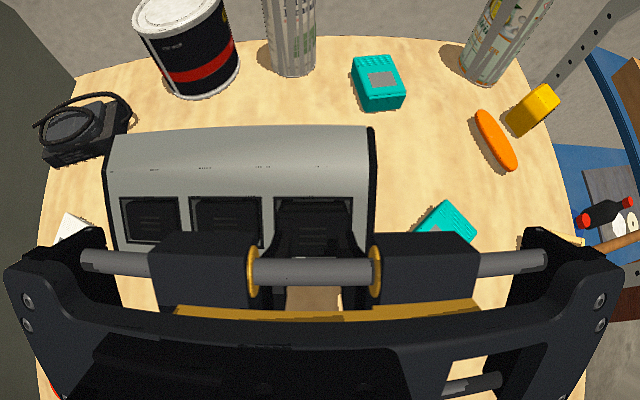

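View pics/s3.png

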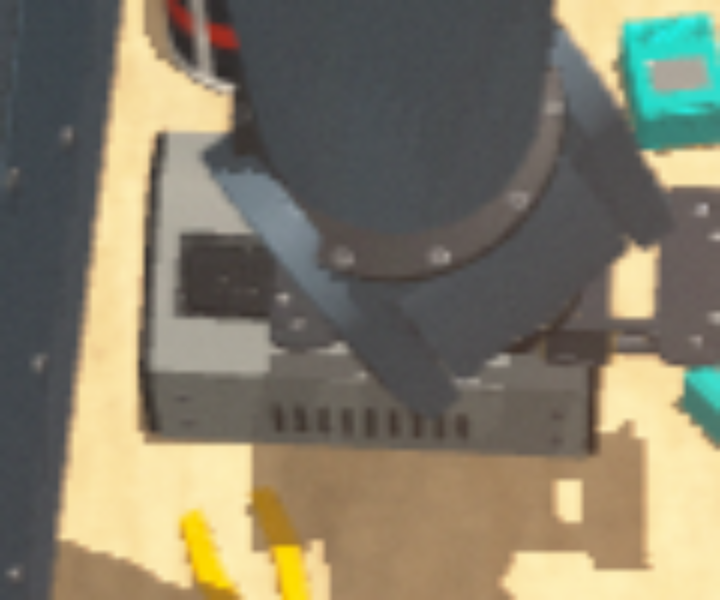

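{"fn": "drive_tool", "kwargs": {
  "plan": [
    {"offset": [-0.06,0.08,0],"delta_rot": [0,0,0],"jaw": 7.2},
    {"offset": [-0.06,0.08,0],"delta_rot": [0,0,0],"jaw": 7.2},
    {"offset": [-0.06,0.08,0.5],"delta_rot": [0,0,0],"jaw": 7.2},
    {"offset": [-0.06,0.08,1],"delta_rot": [0,0,0],"jaw": 7.2},
    {"offset": [-0.06,0.08,1.5],"delta_rot": [0,0,0],"jaw": 7.2},
    {"offset": [-0.06,0.08,2],"delta_rot": [0,0,0],"jaw": 7.2},
    {"offset": [-0.06,0.08,2],"delta_rot": [0,0,0],"jaw": 7.2},
    {"offset": [-0.06,0.08,2],"delta_rot": [0,0,0],"jaw": 7.2}
  ]
}}

```text
time: 13.02
position: [0.5376, -0.0311, 0.1061]
tool_rot: [-0.661, 0.698, -0.201, 0.19]
ft_force: [0.1, 0.2, -0.2]
grip_width: 0.0715
```

```bash
python3 log.py
```

```text
[-0.359  0.566  2.184  2.308  0.216 -1.009] (array([ -0.91, -63.34,  26.6 ]), array([-0.02, -0.02, -0.03]), array([-0.05,  0.19, -0.22])) [ 0.   -0.01  0.01 -0.01 -0.    0.  ]
```

{"fn": "drive_tool", "kwargs": {
  "plan": [
    {"offset": [0.05,-0.08,0.5],"delta_rot": [0,0,0],"jaw": 7.2},
    {"offset": [0.05,-0.08,1],"delta_rot": [0,0,0],"jaw": 7.2},
    {"offset": [0.05,-0.08,1.5],"delta_rot": [0,0,0],"jaw": 7.2},
    {"offset": [0.05,-0.08,1.8],"delta_rot": [0,0,0],"jaw": 7.2},
    {"offset": [0.05,-0.08,2.1],"delta_rot": [0,0,0],"jaw": 7.2},
    {"offset": [0.05,-0.08,2.2],"delta_rot": [0,0,0],"jaw": 7.2},
    {"offset": [0.05,-0.08,2.2],"delta_rot": [0,0,0],"jaw": 7.2},
    {"offset": [0.05,-0.08,2.2],"delta_rot": [0,0,0],"jaw": 7.2}
  ]
}}

```text
time: 13.68
position: [0.5499, -0.0323, 0.0883]
tool_rot: [-0.661, 0.698, -0.201, 0.19]
ft_force: [0.0, 0.1, -0.1]
grip_width: 0.0723
```

```bash
python3 log.py
```

```text
[-0.35   0.617  2.162  2.419  0.236 -1.115] (array([  0.16, -63.91,   5.  ]), array([ 0.03, -0.  , -0.04]), array([-0.06,  0.15, -0.11])) [-0.   -0.01  0.   -0.    0.   -0.  ]
```

Well placed. Go 1 mm lower and close.

{"fn": "drive_tool", "kwargs": {
  "plan": [
    {"offset": [0,0,0.1],"delta_rot": [0,0,0],"jaw": 6},
    {"offset": [0,0,0.1],"delta_rot": [0,0,0],"jaw": 5.2},
    {"offset": [0,0,0.1],"delta_rot": [0,0,0],"jaw": 4.9},
    {"offset": [0,0,0.1],"delta_rot": [0,0,0],"jaw": 4.5},
    {"offset": [0,0,0.1],"delta_rot": [0,0,0],"jaw": 4.5},
    {"offset": [0,0,0.1],"delta_rot": [0,0,0],"jaw": 4.5},
    {"offset": [0,0,0.1],"delta_rot": [0,0,0],"jaw": 4.5},
    {"offset": [0,0,0.1],"delta_rot": [0,0,0],"jaw": 4.5}
  ],
  "squeeze": 35
}}

```text
time: 14.35
position: [0.5505, -0.0324, 0.0876]
tool_rot: [-0.661, 0.698, -0.201, 0.19]
ft_force: [0.7, 0.4, 0.1]
grip_width: 0.0474
```

```bash
python3 log.py
```

```text
[-0.35   0.619  2.161  2.424  0.237 -1.12 ] (array([  0.3 , -63.94,   4.01]), array([ 0.04, -0.  , -0.04]), array([ 0.62,  0.47, -0.32])) [-0. -0.  0. -0.  0.  0.]
```

{"fn": "drive_tool", "kwargs": {
  "plan": [
    {"offset": [0,0,-0.4],"delta_rot": [0,0,0],"jaw": 4.5},
    {"offset": [0,0,-0.9],"delta_rot": [0,0,0],"jaw": 4.5},
    {"offset": [0,0,-1.4],"delta_rot": [0,0,0],"jaw": 4.5},
    {"offset": [0,0,-1.9],"delta_rot": [0,0,0],"jaw": 4.5},
    {"offset": [0,0,-2.4],"delta_rot": [0,0,0],"jaw": 4.5},
    {"offset": [0,0,-2.9],"delta_rot": [0,0,0],"jaw": 4.5},
    {"offset": [0,0,-3.4],"delta_rot": [0,0,0],"jaw": 4.5},
    {"offset": [0,0,-3.9],"delta_rot": [0,0,0],"jaw": 4.5}
  ]
}}

```text
time: 15.02
position: [0.5297, -0.0312, 0.1208]
tool_rot: [-0.661, 0.698, -0.201, 0.19]
ft_force: [1.0, 0.2, -1.0]
grip_width: 0.0476
```

```bash
python3 log.py
```

```text
[-0.367  0.523  2.194  2.176  0.2   -0.882] (array([  0.24, -63.96,  43.28]), array([ 0.04, -0.  , -0.04]), array([ 0.32,  0.28, -1.4 ])) [-0.03 -0.15  0.04 -0.48 -0.05  0.46]
```

{"fn": "drive_tool", "kwargs": {
  "plan": [
    {"offset": [0,0,-0.5],"delta_rot": [0,0,0],"jaw": 4.5},
    {"offset": [0,0,-1.2],"delta_rot": [0,0,0],"jaw": 4.5},
    {"offset": [0,0,-2],"delta_rot": [0,0,0],"jaw": 4.5},
    {"offset": [0,0,-3],"delta_rot": [0,0,0],"jaw": 4.5},
    {"offset": [0,0,-4.5],"delta_rot": [0,0,0],"jaw": 4.5},
    {"offset": [0,0,-5.5],"delta_rot": [0,0,0],"jaw": 4.5},
    {"offset": [0,0,-5.5],"delta_rot": [0,0,0],"jaw": 4.5},
    {"offset": [0,0,-5.5],"delta_rot": [0,0,0],"jaw": 4.5}
  ]
}}

```text
time: 15.68
position: [0.5004, -0.0296, 0.1675]
tool_rot: [-0.661, 0.698, -0.201, 0.19]
ft_force: [-1.0, 0.6, -1.5]
grip_width: 0.0479
```

```bash
python3 log.py; python3 - <<'E'
from mv import *
print(get_obs()["grip_width"],cur()[0])
im=camera("wrist");cv2.imwrite("pics/w4.png",im[:,:,::-1])
im=camera("side");cv2.imwrite("pics/s4.png",im[:,:,::-1])
E
```

```text
[-0.395  0.378  2.225  1.55   0.178 -0.271] (array([  0.19, -63.94,  98.39]), array([ 0.08,  0.02, -0.06]), array([-1.66,  0.59, -0.78])) [ 0.    0.02 -0.01  0.03 -0.   -0.01]
0.047862766972505646 [ 0.50038431 -0.02961307  0.16746002]
```

View pics/w4.png

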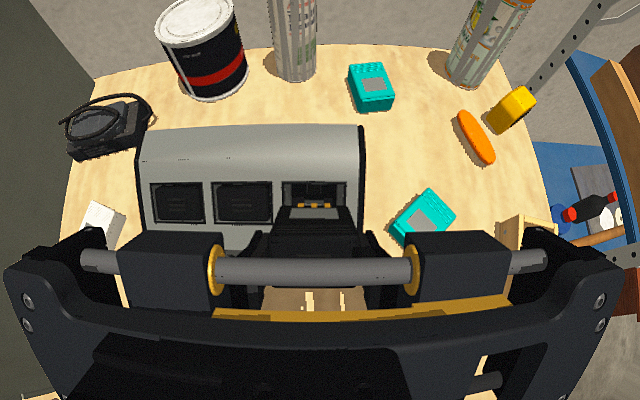

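View pics/s4.png

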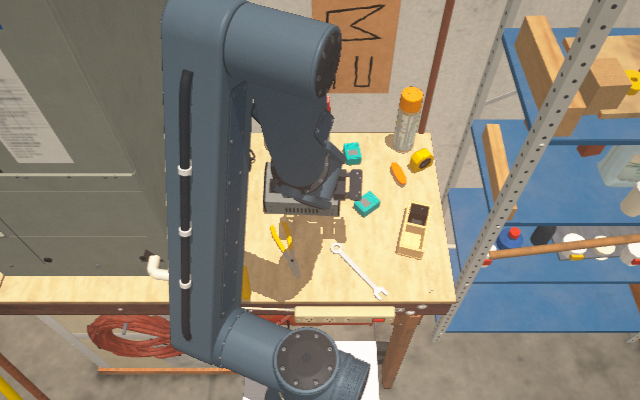

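```bash
cat > cad.py <<'E'
from mv import *
def well(z): 
    Rm,t=pose(C); return Rm@np.array([-.037,0,z])+t
yaw=C[2]
if __name__=="__main__":
    import sys
    z=float(sys.argv[1]); f=float(sys.argv[2]) if len(sys.argv)>2 else 1
    o=get_obs();print(o["q"].round(2),o["position"],o["ft_force"],o["grip_width"],o["joint_velocities"].round(2))
    print(well(z),rel(well(z),tool_down(yaw)))
E
python3 cad.py .17; python3 - <<'E'
from mv import *
# untilt only: keep yaw of tool x, z down
p,Rt=cur();y=np.arctan2(Rt[1,0],Rt[0,0]);print(rel(p+[-.03,-.03,.06],tool_down(y)))
E
```

```text
[-0.39  0.38  2.22  1.55  0.18 -0.27] [ 0.50071389 -0.02969778  0.16679828] [ 0.30469309  0.05551119 -1.65699758] 0.04784466474058187 [ 0.    0.01 -0.01 -0.01  0.    0.01]
[ 0.42063063 -0.2731666   0.17      ] (array([24.75,  5.47, -3.81]), array([-26.98, -21.75, -75.55]))
(array([ 3.16, -0.79, -6.59]), array([-3.211e+01, -1.000e-02,  0.000e+00]))
```

{"fn": "drive_tool", "kwargs": {
  "plan": [
    {"offset": [0,0,-1.5],"delta_rot": [-3,0,0],"jaw": 4.5},
    {"offset": [0.5,-0.2,-3],"delta_rot": [-8,0,0],"jaw": 4.5},
    {"offset": [1,-0.4,-4.5],"delta_rot": [-14,0,0],"jaw": 4.5},
    {"offset": [2,-0.6,-6],"delta_rot": [-20,0,0],"jaw": 4.5},
    {"offset": [3,-0.8,-6.6],"delta_rot": [-26,0,0],"jaw": 4.5},
    {"offset": [3,-0.8,-6.6],"delta_rot": [-32,0,0],"jaw": 4.5},
    {"offset": [3,-0.8,-6.6],"delta_rot": [-32.1,0,0],"jaw": 4.5},
    {"offset": [3,-0.8,-6.6],"delta_rot": [-32.1,0,0],"jaw": 4.5}
  ]
}}

```text
time: 16.45
position: [0.4687, -0.0602, 0.2282]
tool_rot: [-0.689, 0.72, -0.049, 0.067]
ft_force: [1.1, 0.3, -2.3]
grip_width: 0.0476
```

```bash
python3 cad.py .17
```

```text
[-0.42  0.26  1.91  0.12  0.84  1.12] [ 0.46869867 -0.06018989  0.22820242] [ 1.06146553  0.30316325 -2.27436427] 0.04758123717431445 [ 0.57  0.4  -1.06 -1.65  1.7   1.97]
[ 0.42063063 -0.2731666   0.17      ] (array([21.63,  4.74,  4.5 ]), array([ -8.99,  -4.9 , -76.85]))
```

{"fn": "drive_tool", "kwargs": {
  "plan": [
    {"offset": [2,0.5,0],"delta_rot": [0,0,-7],"jaw": 4.5},
    {"offset": [5,1,0],"delta_rot": [0,0,-14],"jaw": 4.5},
    {"offset": [8,1.5,0],"delta_rot": [0,0,-21],"jaw": 4.5},
    {"offset": [11,2,0],"delta_rot": [0,0,-28],"jaw": 4.5},
    {"offset": [14,2.5,1],"delta_rot": [0,0,-35],"jaw": 4.5},
    {"offset": [17,3,2],"delta_rot": [0,0,-42],"jaw": 4.5},
    {"offset": [19,3.5,3],"delta_rot": [0,0,-49],"jaw": 4.5},
    {"offset": [20,3.8,4],"delta_rot": [0,0,-56],"jaw": 4.5}
  ]
}}

```text
time: 17.12
position: [0.4332, -0.2586, 0.1739]
tool_rot: [0.94, -0.329, 0.077, -0.04]
ft_force: [0.4, -0.4, -2.1]
grip_width: 0.0475
```

{"fn": "drive_tool", "kwargs": {
  "plan": [
    {"offset": [0,0,0],"delta_rot": [0,0,-7],"jaw": 4.5},
    {"offset": [0,0,0],"delta_rot": [0,0,-14],"jaw": 4.5},
    {"offset": [0,0,0],"delta_rot": [0,0,-20],"jaw": 4.5},
    {"offset": [0,0,0],"delta_rot": [0,0,-21],"jaw": 4.5},
    {"offset": [0,0,0],"delta_rot": [0,0,-21],"jaw": 4.5},
    {"offset": [0,0,0],"delta_rot": [0,0,-21],"jaw": 4.5},
    {"offset": [0,0,0],"delta_rot": [0,0,-21],"jaw": 4.5},
    {"offset": [0,0,0],"delta_rot": [0,0,-21],"jaw": 4.5}
  ]
}}

```text
time: 17.78
position: [0.433, -0.2551, 0.1752]
tool_rot: [0.984, -0.154, 0.082, -0.025]
ft_force: [-0.6, 1.0, -1.4]
grip_width: 0.0476
```

```bash
python3 cad.py .15
```

```text
[-0.85  0.39  1.88  0.2   0.78 -0.67] [ 0.43302057 -0.25510685  0.17521831] [-0.64810946  1.02394884 -1.42843669] 0.04758557535326591 [ 0. -0.  0. -0.  0. -0.]
[ 0.42063063 -0.2731666   0.15      ] (array([-0.99,  2.28,  2.23]), array([-4.15, -8.94, -2.4 ]))
```

Settled; now correct the tilt and position.

{"fn": "drive_tool", "kwargs": {
  "plan": [
    {"offset": [-0.5,1.2,0],"delta_rot": [-2,-4,-1],"jaw": 4.5},
    {"offset": [-0.99,2.28,0.5],"delta_rot": [-4.15,-8.9,-2.4],"jaw": 4.5},
    {"offset": [-0.99,2.28,1.5],"delta_rot": [-4.15,-8.94,-2.4],"jaw": 4.5},
    {"offset": [-0.99,2.28,2.2],"delta_rot": [-4.15,-8.94,-2.4],"jaw": 4.5},
    {"offset": [-0.99,2.28,2.2],"delta_rot": [-4.15,-8.94,-2.4],"jaw": 4.5},
    {"offset": [-0.99,2.28,2.2],"delta_rot": [-4.15,-8.94,-2.4],"jaw": 4.5},
    {"offset": [-0.99,2.28,2.2],"delta_rot": [-4.15,-8.94,-2.4],"jaw": 4.5},
    {"offset": [-0.99,2.28,2.2],"delta_rot": [-4.15,-8.94,-2.4],"jaw": 4.5}
  ]
}}

```text
time: 18.45
position: [0.4202, -0.2732, 0.1506]
tool_rot: [0.991, -0.134, 0.0, 0.0]
ft_force: [-0.3, -0.1, -1.4]
grip_width: 0.0478
```

```bash
python3 cad.py .105;  python3 - <<'E'
from mv import *
p,Rt=cur();im=camera("wrist");cv2.imwrite("pics/w5.png",im[:,:,::-1]);np.savez("w5.npz",p=p,R=Rt)
im=camera("top");cv2.imwrite("pics/t5.png",cv2.resize(im[180:320,360:500,::-1],None,fx=4,fy=4))
E
```

```text
[-0.8   0.47  1.81  0.    0.86 -0.53] [ 0.42023573 -0.27317751  0.15055173] [-0.34589676 -0.07637011 -1.43736834] 0.04775654553122815 [-0.   -0.   -0.01 -0.    0.    0.  ]
[ 0.42063063 -0.2731666   0.105     ] (array([ 0.04, -0.01,  4.56]), array([ 0.01, -0.03,  0.01]))
```

View pics/w5.png

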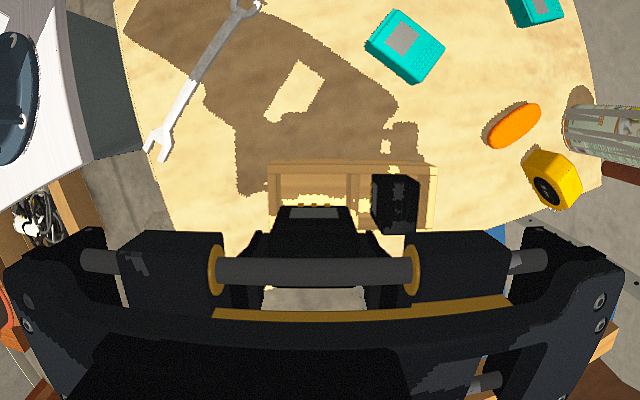

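View pics/t5.png

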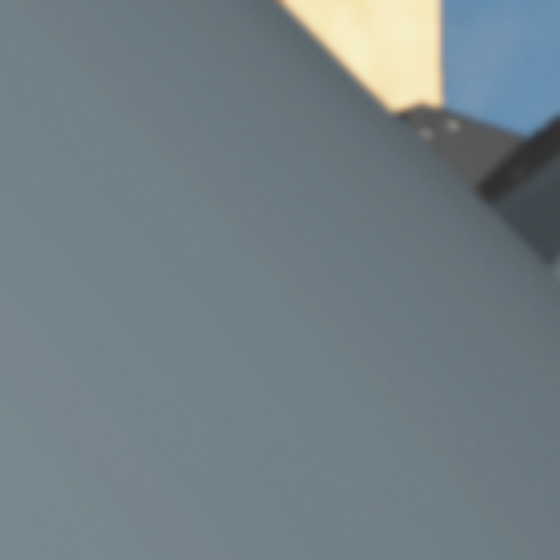

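```bash
python3 - <<'E'
from wfit import *
d=np.load("w5.npz");Rm,t=pose(C)
P=np.array([[-.078,.034,.046],[.078,.034,.046],[-.004,.026,.046],[.004,.026,.046],[.021,.024,.07],[.053,.024,.07],[.021,-.024,.07],[-.013,.016,0],[-.061,.016,0]])
print(wproj(P@Rm.T+t,d["p"],d["R"]).round(1))
im=cv2.imread("pics/w5.png");cv2.imwrite("pics/w5c.png",cv2.resize(im[150:250,250:450],None,fx=4,fy=4))
E
```

```text
[[267.6 164. ]
 [439.6 165.9]
 [352.1 173. ]
 [361.1 173. ]
 [386.  180.7]
 [422.6 181.2]
 [382.5 236. ]
 [337.7 175.1]
 [290.9 175.1]]
```

View pics/w5c.png

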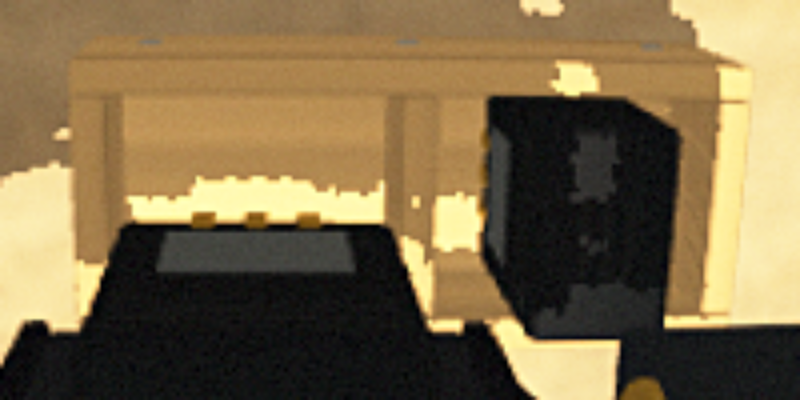

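{"fn": "drive_tool", "kwargs": {
  "plan": [
    {"offset": [0.04,0,2],"delta_rot": [0,0,0],"jaw": 4.5},
    {"offset": [0.04,0,4],"delta_rot": [0,0,0],"jaw": 4.5},
    {"offset": [0.04,0,6],"delta_rot": [0,0,0],"jaw": 4.5},
    {"offset": [0.04,0,7.5],"delta_rot": [0,0,0],"jaw": 4.5},
    {"offset": [0.04,0,8.6],"delta_rot": [0,0,0],"jaw": 4.5},
    {"offset": [0.04,0,9],"delta_rot": [0,0,0],"jaw": 4.5},
    {"offset": [0.04,0,9],"delta_rot": [0,0,0],"jaw": 4.5},
    {"offset": [0.04,0,9],"delta_rot": [0,0,0],"jaw": 4.5}
  ]
}}

```text
time: 19.22
position: [0.4212, -0.2739, 0.0608]
tool_rot: [0.991, -0.134, 0.0, 0.0]
ft_force: [0.1, -0.4, -1.1]
grip_width: 0.0478
```

```bash
python3 cad.py .053
```

```text
[-0.8   0.63  1.87 -0.    0.64 -0.53] [ 0.42115373 -0.27386085  0.06077194] [ 0.10323509 -0.44332565 -1.14215254] 0.04778526157153629 [ 0.   -0.02 -0.01  0.   -0.   -0.  ]
[ 0.42063063 -0.2731666   0.053     ] (array([-0.07, -0.05,  0.78]), array([ 0.05, -0.04,  0.03]))
```

{"fn": "drive_tool", "kwargs": {
  "plan": [
    {"offset": [0,0,0.2],"delta_rot": [0,0,0],"jaw": 4.5},
    {"offset": [0,0,0.4],"delta_rot": [0,0,0],"jaw": 4.5},
    {"offset": [0,0,0.5],"delta_rot": [0,0,0],"jaw": 4.5},
    {"offset": [0,0,0.6],"delta_rot": [0,0,0],"jaw": 4.5},
    {"offset": [0,0,0.7],"delta_rot": [0,0,0],"jaw": 4.5},
    {"offset": [0,0,0.75],"delta_rot": [0,0,0],"jaw": 4.5},
    {"offset": [0,0,0.75],"delta_rot": [0,0,0],"jaw": 4.5},
    {"offset": [0,0,0.75],"delta_rot": [0,0,0],"jaw": 4.5}
  ]
}}

```text
time: 19.88
position: [0.421, -0.2736, 0.0532]
tool_rot: [0.991, -0.134, 0.0, 0.0]
ft_force: [0.4, 0.4, 1.8]
grip_width: 0.0476
```

```bash
python3 cad.py .053
```

```text
[-0.8   0.65  1.87 -0.    0.62 -0.53] [ 0.42097225 -0.27364992  0.05316177] [0.35938561 0.38879004 1.78807062] 0.04764531660480874 [-0.  0.  0.  0. -0.  0.]
[ 0.42063063 -0.2731666   0.053     ] (array([-0.05, -0.04,  0.02]), array([ 0.04, -0.02,  0.04]))
```

{"fn": "drive_tool", "kwargs": {
  "plan": [
    {"offset": [0,0,0.03],"delta_rot": [0,0,0],"jaw": 4.5},
    {"offset": [0,0,0.03],"delta_rot": [0,0,0],"jaw": 4.9},
    {"offset": [0,0,0.03],"delta_rot": [0,0,0],"jaw": 5.2},
    {"offset": [0,0,0.03],"delta_rot": [0,0,0],"jaw": 5.6},
    {"offset": [0,0,0.03],"delta_rot": [0,0,0],"jaw": 6.0},
    {"offset": [0,0,0.03],"delta_rot": [0,0,0],"jaw": 6.0},
    {"offset": [0,0,0.03],"delta_rot": [0,0,0],"jaw": 6.0},
    {"offset": [0,0,0.03],"delta_rot": [0,0,0],"jaw": 6.0}
  ]
}}

```text
time: 20.55
position: [0.4209, -0.2735, 0.0525]
tool_rot: [0.991, -0.134, -0.0, 0.0]
ft_force: [-0.3, -1.0, -0.8]
grip_width: 0.0597
```

```bash
python3 cad.py .053
```

```text
[-0.8   0.65  1.87 -0.    0.62 -0.53] [ 0.42085523 -0.27354375  0.05247455] [-0.30333892 -1.0379483  -0.81758583] 0.05967114167795003 [ 0. -0. -0.  0. -0.  0.]
[ 0.42063063 -0.2731666   0.053     ] (array([-0.03, -0.03, -0.05]), array([0.02, 0.  , 0.03]))
```

Released; withdraw straight up, then aside (toward −y tool / robot) to look.

{"fn": "drive_tool", "kwargs": {
  "plan": [
    {"offset": [0,0,-0.5],"delta_rot": [0,0,0],"jaw": 6},
    {"offset": [0,0,-1.5],"delta_rot": [0,0,0],"jaw": 6},
    {"offset": [0,0,-3],"delta_rot": [0,0,0],"jaw": 6},
    {"offset": [0,0,-6],"delta_rot": [0,0,0],"jaw": 6},
    {"offset": [0,0,-10],"delta_rot": [0,0,0],"jaw": 6},
    {"offset": [0,0,-14],"delta_rot": [0,0,0],"jaw": 6},
    {"offset": [0,-4,-17],"delta_rot": [0,0,0],"jaw": 6},
    {"offset": [0,-8,-20],"delta_rot": [0,0,0],"jaw": 6}
  ]
}}

```text
time: 21.22
position: [0.4392, -0.2102, 0.2459]
tool_rot: [0.991, -0.136, 0.002, 0.001]
ft_force: [0.9, 0.0, -0.8]
grip_width: 0.06
```

{"fn": "drive_tool", "kwargs": {
  "plan": [
    {"offset": [0,-4,0],"delta_rot": [0,0,0],"jaw": 6},
    {"offset": [0,-8,0],"delta_rot": [0,0,0],"jaw": 6},
    {"offset": [0,-12,0],"delta_rot": [0,0,0],"jaw": 6},
    {"offset": [0,-16,0],"delta_rot": [0,0,0],"jaw": 6},
    {"offset": [0,-20,0],"delta_rot": [0,0,0],"jaw": 6},
    {"offset": [0,-20,0],"delta_rot": [0,0,0],"jaw": 6},
    {"offset": [0,-20,0],"delta_rot": [0,0,0],"jaw": 6},
    {"offset": [0,-20,0],"delta_rot": [0,0,0],"jaw": 6}
  ]
}}

```text
time: 21.88
position: [0.4914, -0.0164, 0.243]
tool_rot: [0.991, -0.133, 0.0, 0.001]
ft_force: [-1.1, -0.5, -0.3]
grip_width: 0.06
```

```bash
python3 - <<'E'
from mv import *
o=get_obs();print(o["position"],o["q"].round(2),o["ft_force"],o["time"])
im=camera("wrist");cv2.imwrite("pics/w6.png",im[:,:,::-1])
im=camera("top");cv2.imwrite("pics/t6.png",im[:,:,::-1])
im=camera("side");cv2.imwrite("pics/s6.png",im[:,:,::-1])
E
```

```text
[ 0.49140094 -0.01636447  0.24302409] [-0.26  0.32  1.73 -0.    1.08  0.01] [-1.11455275 -0.47106948 -0.31082487] 21.8833
```

View pics/s6.png

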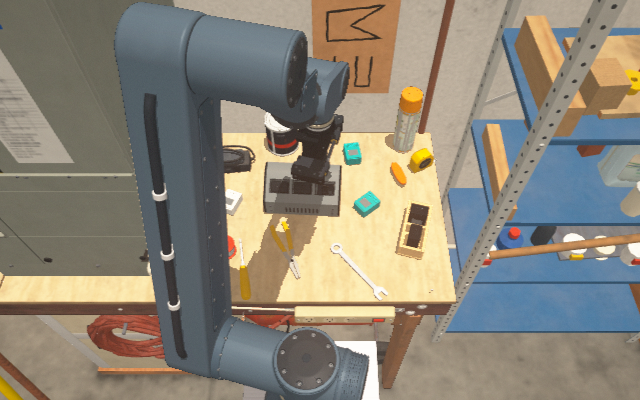

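View pics/t6.png

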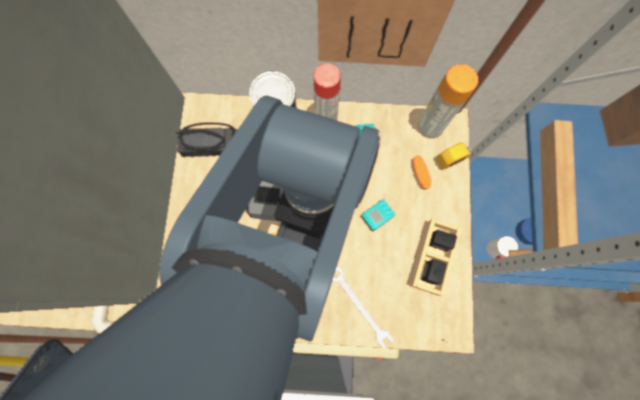

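View pics/w6.png

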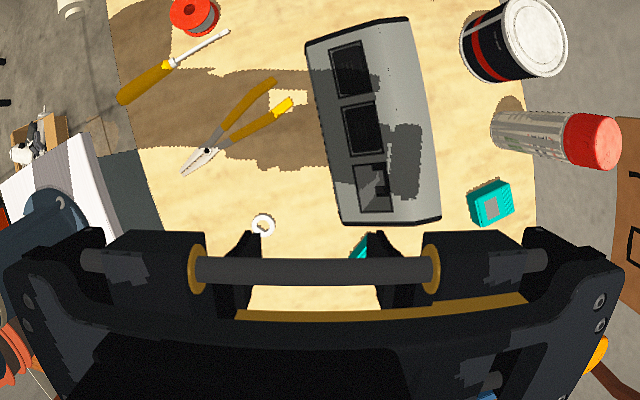

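```bash
python3 - <<'E'
import cv2
a=cv2.imread("pics/s6.png")[190:265,385:445];cv2.imwrite("pics/s6c.png",cv2.resize(a,None,fx=7,fy=7))
E
```

```text
(no output)
```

View pics/s6c.png

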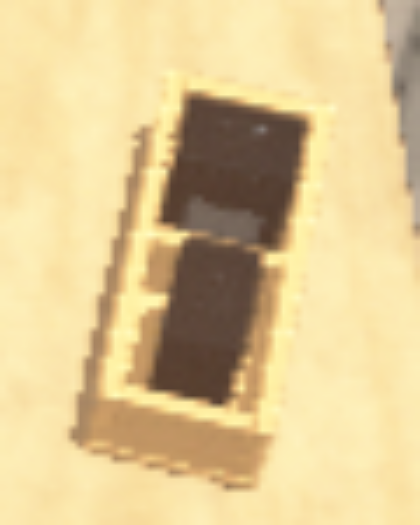

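The crop shows the pack upright and centred in the near well, with its 48 mm side along caddy x. The spare has not moved.

```bash
python3 -c "
from rig import *
print(hand_in())"
```

```text
the job is handed in; nothing more can be done
None
```

The full pack was the one in the right bay. It is now standing upright in the caddy's empty well, and I handed the job in at about 22 s.

- **Presses:** the middle pack met the rubber stop at about 9.5 N/mm, so I stopped at 14 N and judged it locked. The right pack went in about 7 mm at 4–12 N, tripped its latch and sprang up. I did not need to press the left pack.
- **Moving the pack:** I drew it straight out along the face normal and lowered it until the force showed it was on the floor of the well. Then I released it and lifted the arm clear.
- **Last checks:** the side and top pictures show both packs upright in the caddy, and the spare has not moved. The wrist picture shows the left and middle packs flush in the dock and the right bay empty. The gripper was open and touching nothing. No check failed at the end.
- **One hitch:** my first approach to the dock ran into the last joint's limit, near a wrist singularity. I turned the gripper half round and went on; nothing was touched.

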